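# Index the swing-arm magnifier over the open specimen tray

## Robot

A 6-joint arm with a two-finger parallel gripper is mounted at the origin on the work surface. World frame = base frame: x ahead of the robot, y to its left, z up, the work surface at z = 0. Lengths are in m, angles in rad, forces in N, time in s.
With the tool pointing down it reaches from about 0.275 to 0.85 m from the base axis. Payload 19 kg.
Tool frame: the origin (TCP) lies at the very end of the fingers, on their centre line; the grasp point (between the pads) lies 19 mm behind it; z points along the fingers, y is the line along which they close (so a half turn about z gives the same grasp; the last joint's range is limited). The gripper opens to 85 mm and grips with 20 to 120 N. Pads are 22 mm wide; open, the fingers measure 114 mm over their backs; the gripper's body (76 mm by 85 mm) begins 54 mm behind the grasp point. The pads swing forward as they close: fully open they stand 13 mm farther back than shut.
Start: joints at [-1.338, 0.15, 1.437, -0, 1.554, -0.134], TCP at [0.206, -0.537, 0.231] pointing down, gripper open.
Joint ranges: [-2.8, 2.8], [-0.68, 2.1], [0.12, 2.68], [-1.39, 4.53], [0.16, 2.79], [-2.81, 2.81]. Speed limits (rad/s): [1.89, 1.89, 2.22, 3.01, 3.01, 3.01].

## Interface

Orientations are given as [roll, pitch, yaw] about the fixed x, y, z axes, in that order (R = Rz(yaw) Ry(pitch) Rx(roll)).
In Python, from bench import sensors, vision, order gives the robot as it stands.
- The arm moves only by the tool send_rows, never from a script. Its argument "commands" is a list of rows, each a list of 3 entries, a list of its own where there are three numbers: the turn, a rotation vector about the world's x, y, z in units of 8 degrees (1.0 is 8 degrees), then the shift along the world's x, y, z in m, then the finger opening in m, from 0 to 0.0854. In form: [[[wx, wy, wz], [tx, ty, tz], fingers], ...]. A call has 1 to 12 rows; each row is the pose to reach, as a shift and turn from the pose commanded when the call began; what a row does not reach only later rows make up. A row lasts 1/10 s, in which the tool goes at most 50 mm and 8.59 degrees, less where a joint would pass 70% of its speed; a pose out of reach is approached as far as the arm can. A call with a gripper value outside its range is refused whole. The fingers move at their own pace and stop on an object; "squeeze" is the grip in N (left out, the last holds). Time passes only in rows, so rows that repeat a pose let the fingers close. It gives the time, the measured TCP pose, the force, the opening and the grip force at its end, in the units of the state.
- sensors.state(): the state, without advancing time (a new reading comes with each control period).
- vision.get_image(name): name is "scene" or "top" or "wrist"; returns a dict with "img" (384x512x3 uint8, red, green, blue), "z_map" (384x512 float32, m along the optical axis (not along the pixel's ray), 0 where there is no reading), "fx", "fy", "cx", "cy" (pixels), "R" (3x3) and "t" (3): a world point X has camera coordinates R X + t; the wrist camera has in their place "hand_eye" (4x4, takes a point from camera to tool coordinates, whose origin is the TCP and whose axes are the flange's). Camera axes: x right, y down, z forward; pixel columns grow to the right and rows downward; lengths in m; the calibration is good to about 2 mm. A picture is of the moment at which its call begins: read the wrist's pose just before it.
- order.sign_off(): hands the job in; it is judged then, once.
The state is a dict: "clock": time; "joints": joint angles; "dq": joint speeds; "joint_torque": joint torques, N m; "tcp_pos": TCP position; "orientation": TCP orientation; "ft_force": force on the tool from outside, world axes, zero at the start; "torque": the same for the moment, N m; "grip_width": finger opening in m; "grasp_force": force on a finger pad.
Only numpy, scipy, OpenCV 4.12 (cv2) and the standard library are available. Lean on these libraries where they do the work, as an engineer would, in place of code of your own. Each camera call takes 0.05 s, during which the arm holds its last target. There are 200 camera calls.

## Task

The magnifier on the swing arm stands between two glass trays, locked by a spring pin in the middle hole of its index disc. Hook a fingertip under the pull ring without pinching it, lift the pin, swing the arm one hole (not past it) towards the tray that has no lid and let the pin drop fully into that hole. Grip nothing, and leave the trays and the other glassware where they stand.

Things in the scene. Friction and masses are not known exactly. Their poses are not given: they have to be found in the camera images.
- stand: fixed stand: foot 170 mm and steel index disc 290 mm in diameter, 12 mm thick, top 107 mm above the bench. Origin on the bench on the upright pivot axis; x points along the swing arm at the middle hole, away from the robot, y left, z up. Five 13 mm pin holes 120 mm from the pivot at -40, -20, 0, 20, 40 degrees from x (counter-clockwise from above)
- swing (a joint): angle of the swing arm, rad: 0 in the middle hole (start, locked, play 0.01), growing counter-clockwise from above, holes every 0.349, stops at +-0.8. Pin up, only friction (about 1 N at the ring) holds it where it is left. Aluminium bar 30 mm wide, top 120 mm above the bench, from the pivot boss (40 mm diameter, top 126 mm above the bench) out to the magnifier
- plunger (a joint): height of the spring index pin, m: 0 fully down in a hole, free of the disc above 0.012, end stop at 0.024. Let go between holes it rests on the disc at 0.012. The spring and weight push it down with about 5 N when down, 9 N at the stop. The 10 mm pin has a round nose and drops into a hole by itself when within about 3 mm of the hole's centre
- pull_ring: upright round steel ring on the index pin: inner diameter 50 mm, outer 64, wire 7. Origin at its centre, 120 mm from the pivot on the arm, 179 mm above the bench with the pin down. x, the axis of its opening, is level and points along the arm away from the pivot; z up. It cannot turn; it rises with the pin and swings with the arm. Pin housing below it: 24 mm diameter, top 141 mm above the bench
- magnifier (a point): centre of the round magnifier at the arm's end: white frame of 126 mm outer diameter, 14 mm thick, 270 mm from the pivot, 115 mm above the bench
- open_tray: glass tray without a lid, 150 x 150 x 55 mm, walls 5 mm, a white 80 x 60 mm specimen plate on its floor; origin at the centre of its underside. It stands about under the magnifier's place at the next hole on one side, left or right
- lidded_tray: the same glass tray closed with a plastic lid 158 x 158 mm, 70 mm high over all; origin at the centre of its underside. It stands on the other side
- bottle: bystander: capped reagent bottle, 56 mm diameter, 120 mm high, origin at the centre of its underside
- petri_stack: bystander: stack of three petri dishes, 64 mm diameter, 42 mm high, origin at the centre of its underside
- beaker: bystander: glass beaker, 66 mm diameter, 80 mm high, origin at the centre of its underside
Not all that is in view belongs to the job. What is shaped like the open_tray but black or green is not meant.

How it is judged:
By the outcome, as a careful person would: the job done as asked, in the order asked, and still so for the second after the job is handed in, with the robot touching nothing.
It also fails if it takes over 42 s, if anything falls off the work surface, if the arm or the gripper's body presses on something with over 40 N, if the wrist force passes 120 N, or if a joint passes its speed limit or range.

## Working session

There is one attempt and no reset: what is moved stays moved. The work goes in short steps, Python scripts to look and compute and a tool call to move; the robot and the scene stay as the last step left them, time stands still between calls to the robot, and variables do not carry over. Pictures are saved under pics/ and viewed, at most 10 in all, crops included, and the job is handed in when it is done.

Besides the shell and the picture viewer there is one more tool, called as name(argument=value, ...) on one line, values as JSON. send_rows: Moves the arm, as the interface text tells. Its arguments: {"type":"object","properties":{"commands":{"type":"array","items":{"type":"array"}},"squeeze":{"type":"number"}},"required":["commands"]}

```bash
mkdir -p pics; cat > h.py <<'E'
import numpy as np, cv2
from bench import sensors, vision, order
def pts(d):
    z=d["z_map"]; v,u=np.mgrid[:z.shape[0],:z.shape[1]]
    c=np.stack([(u-d["cx"])/d["fx"]*z,(v-d["cy"])/d["fy"]*z,z],-1)
    if "R" in d: return (c-np.array(d["t"]))@np.array(d["R"])
    return c
def ray(d,u,v,h):
    R=np.array(d["R"]);t=np.array(d["t"]);o=-R.T@t
    r=R.T@np.array([(u-d["cx"])/d["fx"],(v-d["cy"])/d["fy"],1]); return o+r*(h-o[2])/r[2]
E
python3 - <<'E'
from h import *
import pickle
D={n:vision.get_image(n) for n in("scene","top")}
pickle.dump(D,open("d.pkl","wb"))
for n,d in D.items():
    cv2.imwrite(f"pics/{n}0.png",cv2.resize(d["img"][:,:,::-1],(800,600)))
    print(n,d["fx"],d["cx"],d["cy"],(-np.array(d["R"]).T@np.array(d["t"])).round(3))
print(sensors.state())
E
```

```text
scene 439.67244391091646 252.8348837284162 185.8544155129337 [1.182 0.439 0.915]
top 447.72335335853415 254.04723040398014 191.8971371891952 [ 0.372 -0.015  1.187]
{'clock': 0.1, 'joints': array([-1.33798493e+00,  1.50955150e-01,  1.43794382e+00, -1.75533754e-05,
        1.55375277e+00, -1.33973256e-01]), 'dq': array([-0.00065163, -0.00178394, -0.00234923,  0.0001511 , -0.00199525,
       -0.00025788]), 'joint_torque': array([ 2.85223745e-03, -7.14383841e+01, -5.71794641e+01, -3.91081567e-04,
        7.03059064e-03,  9.67740380e-05]), 'tcp_pos': array([ 0.20614784, -0.53656029,  0.23073643]), 'orientation': array([-3.14054071e+00, -1.24072177e-04,  3.66784896e-01]), 'ft_force': array([ 1.18430632, -0.22487595,  1.02655641]), 'torque': array([-0.00325752, -0.00388666,  0.02646584]), 'grasp_force': 0.0, 'grip_width': 0.08551928629207481}
```

View pics/scene0.png

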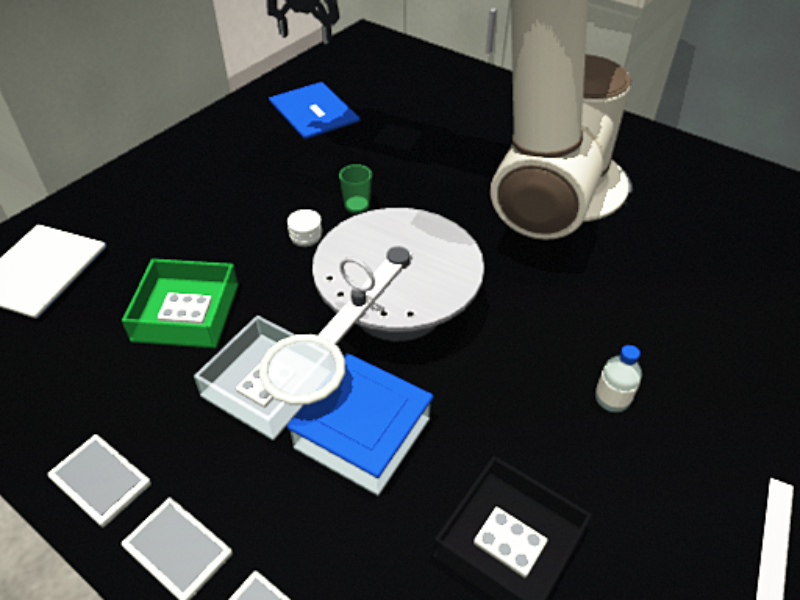

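View pics/top0.png

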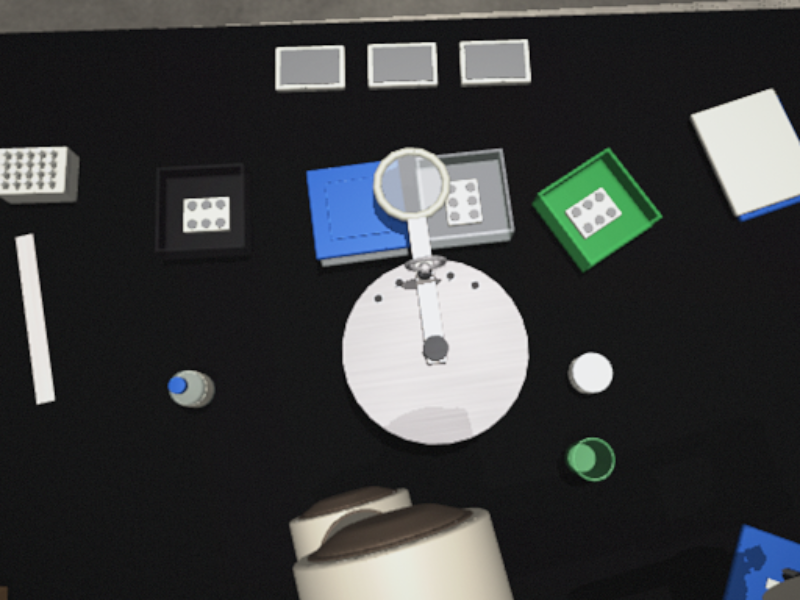

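The top view (up = +x, left = +y) shows four tray-shaped candidates:
- Clear glass with no lid at (480,200).
- Blue-lidded at (365,210).
- Green at (597,210).
- Black at (205,210).

The clear one fits: it is glass, has no lid, and lies beside the magnifier. It is on the right (-y), so the swing is clockwise. I'll confirm this in a crop and measure the stand.

```bash
python3 - <<'E'
from h import *
import pickle
D=pickle.load(open("d.pkl","rb")); d=D["top"]; s=D["scene"]
c=d["img"][80:190,190:350,::-1]; cv2.imwrite("pics/crop.png",cv2.resize(c,None,fx=5,fy=5,interpolation=cv2.INTER_CUBIC))
# disc: points near z=.107 by depth
P=pts(d); m=(abs(P[...,2]-.107)<.006)&(P[...,0]<.75)&(P[...,0]>.2)
n,l,st,_=cv2.connectedComponentsWithStats(m.astype(np.uint8)); k=1+st[1:,4].argmax()
cs,_=cv2.findContours((l==k).astype(np.uint8),cv2.RETR_EXTERNAL,cv2.CHAIN_APPROX_NONE)
hull=cv2.convexHull(max(cs,key=cv2.contourArea))
e=cv2.fitEllipse(hull); print("disc",e,ray(d,*e[0],.107))
# boss dark, top .126
for nm,dd,r in(("top",d,(210,235,260,300)),("scene",s,(150,175,240,270))):
    g=dd["img"].max(2); mm=np.zeros_like(g); a,b,c0,c1=r
    mm[a:b,c0:c1]=g[a:b,c0:c1]<110
    M=cv2.moments(mm,True); u,v=M["m10"]/M["m00"],M["m01"]/M["m00"]; print(nm,"boss",M["m00"],u,v,ray(dd,u,v,.126))
# magnifier frame centre from depth
for nm,dd in D.items():
    Q=pts(dd); w=(dd["img"].min(2)>130)&(abs(Q[...,2]-.120)<.012)&(Q[...,0]>.55)
    n,l,st,_=cv2.connectedComponentsWithStats(w.astype(np.uint8)); k=1+st[1:,4].argmax(); print(nm,"mag",st[k])
    # ring: points between .150 and .22
    q=(Q[...,2]>.15)&(Q[...,2]<.225)&(Q[...,0]>.38)&(Q[...,0]<.65)&(abs(Q[...,1])<.12)
    X=Q[q]; print(nm,"ring",len(X),X.mean(0).round(4),X.min(0).round(4),X.max(0).round(4))
    if len(X)>10: print(" dir",np.linalg.svd(X[:,:2]-X[:,:2].mean(0))[2][0])
E
```

```text
disc ((278.6381530761719, 224.38937377929688), (117.89743041992188, 119.13867950439453), 120.53825378417969) [ 0.50624228 -0.06578328  0.107     ]
top boss 130.0 277.1384615384615 222.8923076923077 [ 0.50756597 -0.06145493  0.126     ]
scene boss 116.0 255.45689655172413 164.56034482758622 [ 0.51654576 -0.06029114  0.126     ]
scene mag [ 165  155   86  104 2811]
scene ring 185 [ 0.6325 -0.0544  0.1816] [ 0.6254 -0.0855  0.1503] [ 0.6388 -0.0241  0.2133]
 dir [-0.10712138  0.99424595]
top mag [ 239   95   50   70 2083]
top ring 160 [ 0.6288 -0.053   0.182 ] [ 0.6232 -0.0846  0.15  ] [ 0.6344 -0.0219  0.212 ]
 dir [ 0.10657807 -0.99430434]
```

View pics/crop.png

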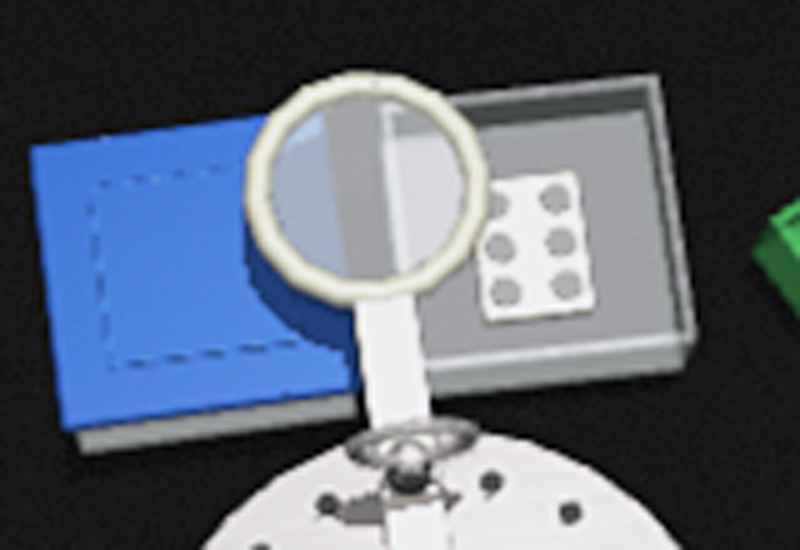

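The crop confirms it. The clear open tray has its specimen plate at about (540,245), and the blue-lidded tray is on the left. The open side is -y, so the swing goes clockwise by 0.349 rad. Next I'll compute the approach pose.

```bash
cat >> h.py <<'E'
from scipy.spatial.transform import Rotation as Ro
PHI=.106; RING=np.array([.6303,-.0536,.179]); PIV=RING-.12*np.array([np.cos(PHI),np.sin(PHI),0]); PIV[2]=0
def Rt(phi,tilt):
    z=np.array([np.cos(phi)*np.cos(tilt),np.sin(phi)*np.cos(tilt),-np.sin(tilt)]); y=np.array([np.sin(phi),-np.cos(phi),0])
    return Ro.from_matrix(np.c_[np.cross(y,z),y,z])
def delta(p,R):
    s=sensors.state(); R0=Ro.from_euler("xyz",s["orientation"])
    return ((R*R0.inv()).as_rotvec(degrees=True)/8).round(3),(p-s["tcp_pos"]).round(4)
E
python3 - <<'E'
from h import *
w=vision.get_image("wrist"); print(np.array(w["hand_eye"]).round(3))
R=Rt(PHI,np.radians(25)); z=R.as_matrix()[:,2]
print("pre",delta(RING-.10*z+[0,0,.03],R), "ins vec",z)
E
```

```text
[[ 0.001 -0.954 -0.299  0.076]
 [ 1.     0.001  0.001 -0.   ]
 [-0.001 -0.299  0.954 -0.142]
 [ 0.     0.     0.     1.   ]]
pre (array([ 1.902, -7.92 , -1.666]), array([0.334 , 0.4734, 0.0204])) ins vec [ 0.90122092  0.09588882 -0.42261826]
```

send_rows(commands=[[[0, 0, 0], [0.01, 0.01, 0.03], 0.003], [[0, 0, 0], [0.02, 0.03, 0.06], 0.003], [[0, 0, 0], [0.04, 0.06, 0.09], 0.003], [[0.1, -0.5, -0.1], [0.06, 0.09, 0.11], 0.003], [[0.2, -1, -0.2], [0.08, 0.12, 0.12], 0.003], [[0.35, -1.5, -0.3], [0.1, 0.15, 0.12], 0.003], [[0.5, -2, -0.4], [0.12, 0.18, 0.12], 0.003], [[0.6, -2.5, -0.5], [0.14, 0.21, 0.12], 0.003], [[0.7, -3, -0.6], [0.16, 0.24, 0.12], 0.003], [[0.83, -3.5, -0.7], [0.18, 0.27, 0.12], 0.003], [[0.95, -4, -0.8], [0.2, 0.3, 0.12], 0.003], [[0.95, -4, -0.8], [0.2, 0.3, 0.12], 0.003]], squeeze=20)

```text
clock: 1.35
tcp_pos: [0.4068, -0.2338, 0.3511]
orientation: [3.093, -0.575, 0.268]
ft_force: [0.2, -0.7, 0.6]
grip_width: 0.003
grasp_force: 0.0
```

```bash
python3 - <<'E'
from h import *
R=Rt(PHI,np.radians(25)); z=R.as_matrix()[:,2]
s=sensors.state();print(s["clock"],s["joints"].round(3),s["grip_width"],s["grasp_force"])
print("pre",delta(RING-.10*z+[0,0,.03],R))
E
```

```text
1.35 [-1.067 -0.34   1.75   0.543  1.533  0.285] 0.003040169028180622 0.0
pre (array([ 0.973, -3.896, -0.86 ]), array([ 0.1334,  0.1706, -0.0999]))
```

send_rows(commands=[[[0.1, -0.4, -0.1], [0.01, 0.015, 0], 0.003], [[0.2, -0.8, -0.18], [0.025, 0.035, 0], 0.003], [[0.3, -1.2, -0.26], [0.04, 0.055, 0], 0.003], [[0.4, -1.6, -0.35], [0.06, 0.08, 0], 0.003], [[0.5, -2, -0.44], [0.08, 0.1, 0], 0.003], [[0.6, -2.4, -0.53], [0.1, 0.125, 0], 0.003], [[0.7, -2.8, -0.62], [0.12, 0.15, 0], 0.003], [[0.8, -3.2, -0.7], [0.133, 0.17, -0.01], 0.003], [[0.9, -3.6, -0.8], [0.133, 0.171, -0.025], 0.003], [[0.97, -3.9, -0.86], [0.133, 0.171, -0.04], 0.003], [[0.97, -3.9, -0.86], [0.133, 0.171, -0.05], 0.003], [[0.97, -3.9, -0.86], [0.133, 0.171, -0.05], 0.003]])

```text
clock: 2.55
tcp_pos: [0.5389, -0.0658, 0.2996]
orientation: [-3.14, -1.13, 0.103]
ft_force: [-0.9, 0.1, 0.8]
grip_width: 0.0029
grasp_force: 0.0
```

```bash
python3 - <<'E'
from h import *
R=Rt(PHI,np.radians(25)); z=R.as_matrix()[:,2]
s=sensors.state();print(s["clock"],s["joints"].round(3))
print("pre",delta(RING-.06*z,R),"in",delta(RING+.02*z,R))
R0=Ro.from_euler("xyz",s["orientation"]).as_matrix();p=s["tcp_pos"]
w=vision.get_image("wrist");H=np.array(w["hand_eye"])
C=pts(w); P=(C@H[:3,:3].T+H[:3,3])@R0.T+p; P[w["z_map"]<=0]=0
q=(P[...,2]>.155)&(P[...,2]<.225)&(P[...,0]>.6)&(P[...,0]<.66)&(abs(P[...,1]+.054)<.05)
X=P[q]; print(len(X),X.mean(0),X.min(0),X.max(0)); A=np.c_[2*X[:,1:],np.ones(len(X))]
c=np.linalg.lstsq(A,(X[:,1:]**2).sum(1),rcond=None)[0];print("ring yz",c[:2],np.sqrt(c[2]+c[:2]@c[:2]),np.linalg.svd(X-X.mean(0))[2][2])
a=cv2.resize(w["img"][:,:,::-1],(400,300)); b=cv2.resize(vision.get_image("scene")["img"][80:272,120:376,::-1],(400,300))
cv2.imwrite("pics/p1.png",np.hstack([a,b]))
E
```

```text
2.55 [-0.661 -0.498  2.216  1.09   0.786  0.246]
pre (array([-0.003, -0.035,  0.009]), array([ 0.0373,  0.0064, -0.0952])) in (array([-0.003, -0.035,  0.009]), array([ 0.1094,  0.0141, -0.129 ]))
343 [ 0.62667573 -0.0500148   0.20129257] [ 0.62189391 -0.08235868  0.1551458 ] [ 0.63289708 -0.02239364  0.21072491]
ring yz [-0.05305388  0.18022106] 0.028733311545976272 [-0.99333882 -0.10960559  0.03556128]
```

View pics/p1.png

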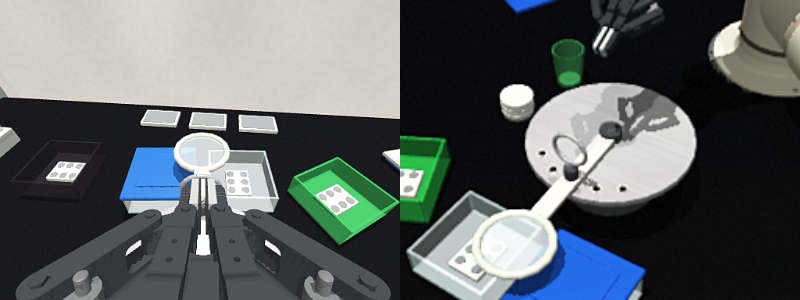

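The left half (wrist camera) shows the closed fingertips at about (203,230), in line with the arm and the magnifier. The right half (scene) shows the gripper at (610,30), still clear of the ring at (568,150). The ring fit agrees with the estimate, so I'm going down and then in.

send_rows(commands=[[[0, 0, 0], [0.004, 0.001, -0.02], 0.003], [[0, 0, 0], [0.012, 0.003, -0.04], 0.003], [[0, 0, 0], [0.022, 0.005, -0.06], 0.003], [[0, 0, 0], [0.03, 0.006, -0.08], 0.003], [[0, 0, 0], [0.037, 0.0065, -0.095], 0.003], [[0, 0, 0], [0.037, 0.0065, -0.095], 0.003]])

```text
clock: 3.25
tcp_pos: [0.5766, -0.0591, 0.2051]
orientation: [-3.139, -1.13, 0.103]
ft_force: [0.1, 0.7, 0.5]
grip_width: 0.0032
grasp_force: 0.0
```

```bash
python3 - <<'E'
from h import *
R=Rt(PHI,np.radians(25)); z=R.as_matrix()[:,2]
s=sensors.state();print(s["clock"],s["joints"].round(3))
print("in",delta(RING+.02*z,R))
b=cv2.resize(vision.get_image("scene")["img"][120:216,190:318,::-1],(800,600),interpolation=cv2.INTER_CUBIC)
cv2.imwrite("pics/p2.png",b)
E
```

```text
3.25 [-0.563 -0.277  2.29   1.425  0.602 -0.148]
in (array([-0.005, -0.033,  0.004]), array([ 0.0717,  0.0074, -0.0345]))
```

View pics/p2.png

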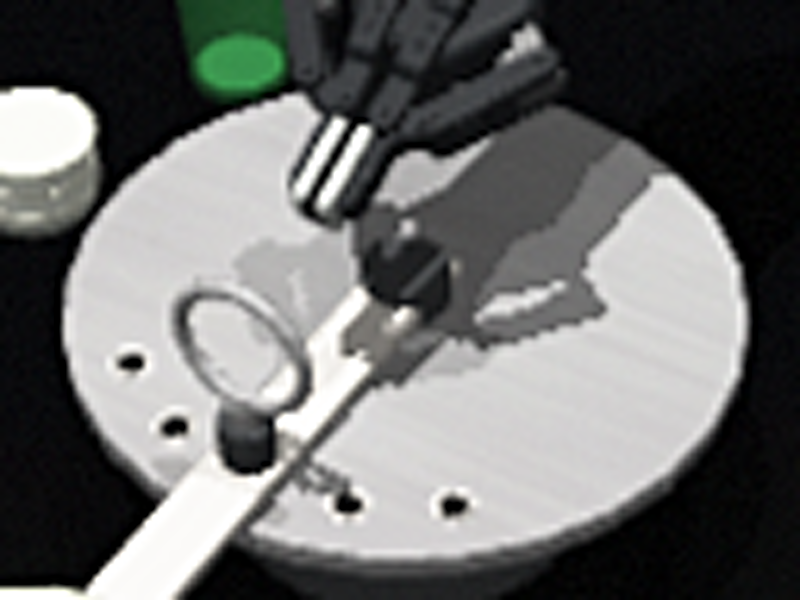

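The fingertips at about (330,190) are in front of the ring opening at (242,345). I'm inserting along the tool axis.

send_rows(commands=[[[0, 0, 0], [0.009, 0.001, -0.004], 0.003], [[0, 0, 0], [0.018, 0.002, -0.008], 0.003], [[0, 0, 0], [0.027, 0.003, -0.013], 0.003], [[0, 0, 0], [0.036, 0.004, -0.017], 0.003], [[0, 0, 0], [0.045, 0.005, -0.021], 0.003], [[0, 0, 0], [0.054, 0.006, -0.026], 0.003], [[0, 0, 0], [0.063, 0.0065, -0.03], 0.003], [[0, 0, 0], [0.072, 0.0075, -0.0345], 0.003], [[0, 0, 0], [0.072, 0.0075, -0.0345], 0.003]])

```text
clock: 4.2
tcp_pos: [0.6491, -0.0519, 0.1733]
orientation: [3.14, -1.134, 0.106]
ft_force: [-0.1, -0.2, 0.4]
grip_width: 0.003
grasp_force: 0.0
```

```bash
python3 - <<'E'
from h import *
R=Rt(PHI,np.radians(25)); z=R.as_matrix()[:,2]
s=sensors.state();print(s["clock"],s["joints"].round(3),s["ft_force"])
print("in",delta(RING+.02*z,R))
b=cv2.resize(vision.get_image("scene")["img"][120:216,190:318,::-1],(800,600),interpolation=cv2.INTER_CUBIC)
cv2.imwrite("pics/p3.png",b)
E
```

```text
4.2 [-0.437 -0.049  2.187  1.699  0.49  -0.395] [-0.13579418 -0.22481403  0.42142341]
in (array([ 0.004, -0.005,  0.006]), array([-0.0008,  0.0002, -0.0028]))
```

View pics/p3.png

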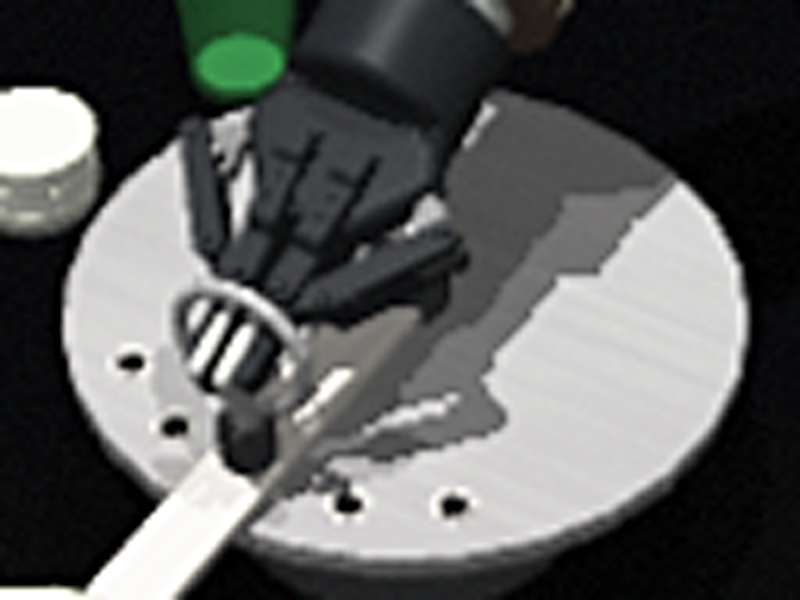

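The fingertips at (235,340) are through the ring and not touching it. I'm lifting in small steps and watching the force.

send_rows(commands=[[[0, 0, 0], [0, 0, 0.003], 0.003], [[0, 0, 0], [0, 0, 0.006], 0.003], [[0, 0, 0], [0, 0, 0.008], 0.003], [[0, 0, 0], [0, 0, 0.01], 0.003], [[0, 0, 0], [0, 0, 0.01], 0.003]])

```text
clock: 4.75
tcp_pos: [0.648, -0.0518, 0.1817]
orientation: [3.141, -1.132, 0.105]
ft_force: [0.8, -0.8, -4.3]
grip_width: 0.0034
grasp_force: 2.0
```

send_rows(commands=[[[0, 0, 0], [0, 0, 0.002], 0.003], [[0, 0, 0], [0, 0, 0.004], 0.003], [[0, 0, 0], [0, 0, 0.006], 0.003], [[0, 0, 0], [0, 0, 0.006], 0.003]])

```text
clock: 5.15
tcp_pos: [0.6482, -0.0517, 0.1879]
orientation: [3.141, -1.132, 0.105]
ft_force: [-0.6, -0.4, -5.4]
grip_width: 0.0026
grasp_force: 2.8
```

```bash
cat >> h.py <<'E'
def ringtop():
    for n in("scene","top"):
        d=vision.get_image(n); Q=pts(d); q=(Q[...,2]>.195)&(Q[...,2]<.26)&(Q[...,0]>.612)&(Q[...,0]<.65)&(abs(Q[...,1]+.07)<.06)
        g=d["img"].astype(int); X=Q[q]; i=np.argsort(X[:,2])[-12:]; print(n,len(X),X[i].mean(0).round(4))
E
python3 - <<'E'
from h import *
s=sensors.state();print(s["clock"],s["ft_force"],s["tcp_pos"],s["grasp_force"]);ringtop()
E
```

```text
5.15 [-0.62352748 -0.41614595 -5.38031209] [ 0.64816494 -0.05172682  0.18788789] 2.7508019004017115
scene 303 [ 0.6146 -0.0763  0.2222]
top 231 [ 0.6137 -0.0692  0.2193]
```

send_rows(commands=[[[0, 0, 0], [0, 0, 0.002], 0.003], [[0, 0, 0], [0, 0, 0.005], 0.003], [[0, 0, 0], [0, 0, 0.008], 0.003], [[0, 0, 0], [0, 0, 0.011], 0.003], [[0, 0, 0], [0, 0, 0.011], 0.003]])

```text
clock: 5.75
tcp_pos: [0.6482, -0.0517, 0.1993]
orientation: [3.141, -1.132, 0.106]
ft_force: [-1.6, 0.4, -7.9]
grip_width: 0.0027
grasp_force: 3.5
```

```bash
python3 - <<'E'
from h import *
s=sensors.state();print(s["clock"],s["ft_force"],s["tcp_pos"],s["grasp_force"],s["joints"].round(2))
d=vision.get_image("scene");Q=pts(d);g=d["img"].astype(int)
b=cv2.resize(d["img"][145:205,205:285,::-1],(800,600),interpolation=cv2.INTER_CUBIC)
cv2.imwrite("pics/p4.png",b)
E
```

```text
5.75 [-1.59326622  0.36220086 -7.88972242] [ 0.64823712 -0.05174275  0.19929367] 3.5413777828216553 [-0.44 -0.1   2.16  1.56  0.49 -0.24]
```

View pics/p4.png

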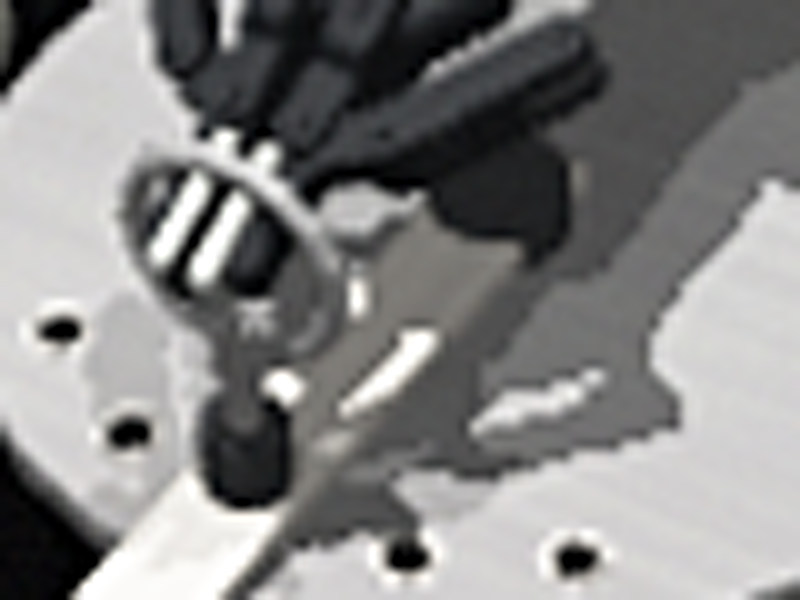

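The scene crop shows the ring raised to about (235,250), with the stem visible above the housing at (245,440). At roughly 18 mm the pin is free of the disc but below its stop. I'm swinging clockwise on the arc in two halves.

send_rows(commands=[[[0, 0, -0.125], [0.0002, -0.0024, 0], 0.003], [[0, 0, -0.25], [0.0004, -0.0048, 0], 0.003], [[0, 0, -0.5], [0.0007, -0.0096, 0], 0.003], [[0, 0, -0.75], [0.0009, -0.0145, 0], 0.003], [[0, 0, -1], [0.0008, -0.0193, 0], 0.003], [[0, 0, -1.25], [0.0005, -0.0241, 0], 0.003], [[0, 0, -1.5], [0.0001, -0.0289, 0], 0.003], [[0, 0, -1.75], [-0.0005, -0.0337, 0], 0.003], [[0, 0, -2], [-0.0014, -0.0384, 0], 0.003], [[0, 0, -2.25], [-0.0023, -0.0431, 0], 0.003], [[0, 0, -2.25], [-0.0023, -0.0431, 0], 0.003]])

```text
clock: 6.9
tcp_pos: [0.6436, -0.1025, 0.1932]
orientation: [-3.123, -1.142, -0.214]
ft_force: [-2.6, -2.5, -4.0]
grip_width: 0.0029
grasp_force: 2.7
```

```bash
cat >> h.py <<'E'
def swing():
    # arm angle from magnifier frame centre, white ring at z~.115-.122
    for n in("top","scene"):
        d=vision.get_image(n);g=d["img"].astype(int)
        Q=pts(d); m=((g.min(2)>150)&(abs(Q[...,2]-.12)<.015)&(np.hypot(Q[...,0]-PIV[0],Q[...,1]-PIV[1])>.195)&(Q[...,0]>.66)&(Q[...,0]<.9)&(abs(Q[...,1]+.1)<.2))
        X=Q[m]; A=np.c_[2*X[:,:2],np.ones(len(X))]
        c=np.linalg.lstsq(A,(X[:,:2]**2).sum(1),rcond=None)[0]; r=np.sqrt(c[2]+c[:2]@c[:2])
        v=c[:2]-PIV[:2]; print(n,len(X),"mag",c[:2].round(4),"r",r.round(4),"R",np.hypot(*v).round(4),"ang deg",np.degrees(np.arctan2(v[1],v[0])).round(2))
E
python3 - <<'E'
from h import *
import pickle
s=sensors.state();print(s["clock"],s["ft_force"],s["tcp_pos"],s["orientation"],s["grasp_force"]);swing()
D=pickle.load(open("d.pkl","rb"));vision.get_image=lambda n:D[n]; print("start:");swing()
E
```

```text
6.9 [-2.57552011 -2.51269505 -3.96872309] [ 0.64361964 -0.10247124  0.19316114] [-3.12318289 -1.14158641 -0.21414346] 2.6507326494902372
top 1822 mag [ 0.7651 -0.1417] r 0.0443 R 0.2651 ang deg -16.53
scene 1705 mag [ 0.7693 -0.1408] r 0.0452 R 0.2689 ang deg -16.09
start:
top 1808 mag [ 0.7745 -0.0372] r 0.0443 R 0.2651 ang deg 6.3
scene 1980 mag [ 0.779  -0.0378] r 0.0453 R 0.2696 ang deg 6.07
```

```bash
python3 - <<'E'
from h import *
for i in range(2):
    s=sensors.state();print(s["clock"],s["ft_force"].round(2),s["tcp_pos"].round(4),s["orientation"].round(3),s["joints"].round(3),s["dq"].round(3));vision.get_image("top")
swing()
E
```

```text
7.0 [-2.85  0.32 -6.41] [ 0.6438 -0.1022  0.1935] [-3.126 -1.141 -0.21 ] [-0.344 -0.102  2.189  2.109  0.16  -0.601] [ 0.    -0.001 -0.004 -0.024 -0.     0.012]
7.05 [-1.94  1.22 -5.74] [ 0.6438 -0.1022  0.1935] [-3.127 -1.141 -0.209] [-0.344 -0.102  2.189  2.109  0.16  -0.601] [-0.     0.    -0.001  0.007  0.001 -0.012]
top 1834 mag [ 0.7654 -0.1404] r 0.0444 R 0.265 ang deg -16.24
scene 1703 mag [ 0.7692 -0.1408] r 0.0453 R 0.2688 ang deg -16.09
```

Joint 5 ran into its lower limit (0.16), so the tool drifted and the arm overshot the hole by about 2.3°, with the pin still up. I'll back the yaw off, starting with a small step to learn what the next pose is measured from.

send_rows(commands=[[[0, 0, 0.15], [0, 0.0005, 0.0015], 0.003], [[0, 0, 0.3], [0, 0.001, 0.003], 0.003], [[0, 0, 0.3], [0, 0.001, 0.003], 0.003]])

```text
clock: 7.5
tcp_pos: [0.6438, -0.1014, 0.1968]
orientation: [-3.127, -1.142, -0.166]
ft_force: [-2.1, 0.9, -7.7]
grip_width: 0.0028
grasp_force: 3.9
```

```bash
python3 - <<'E'
from h import *
s=sensors.state();print(s["clock"],s["ft_force"].round(2),s["tcp_pos"].round(4),s["orientation"].round(3),s["joints"].round(3))
swing()
E
```

```text
7.5 [-2.1   0.95 -7.69] [ 0.6438 -0.1014  0.1968] [-3.127 -1.142 -0.166] [-0.377 -0.108  2.187  1.893  0.217 -0.418]
top 1824 mag [ 0.7653 -0.1402] r 0.0444 R 0.2649 ang deg -16.19
scene 1698 mag [ 0.7693 -0.1408] r 0.0452 R 0.2688 ang deg -16.09
```

The base is the pose actually reached. I'm now moving the ring back 4.8 mm along the arc with the pin up, easing the yaw as well.

send_rows(commands=[[[0, 0, 0.1], [0.0002, 0.0012, 0.001], 0.003], [[0, 0, 0.2], [0.0004, 0.0024, 0.001], 0.003], [[0, 0, 0.3], [0.0006, 0.0036, 0.001], 0.003], [[0, 0, 0.4], [0.0008, 0.0048, 0.001], 0.003], [[0, 0, 0.5], [0.001, 0.006, 0.001], 0.003], [[0, 0, 0.5], [0.001, 0.006, 0.001], 0.003]])

```text
clock: 8.2
tcp_pos: [0.6449, -0.0953, 0.1976]
orientation: [-3.126, -1.142, -0.097]
ft_force: [-2.1, 1.9, -6.4]
grip_width: 0.0029
grasp_force: 3.8
```

```bash
python3 - <<'E'
from h import *
s=sensors.state();print(s["clock"],s["ft_force"].round(2),s["tcp_pos"].round(4),s["orientation"].round(3),s["joints"].round(3))
swing()
d=vision.get_image("scene")
cv2.imwrite("pics/p5.png",cv2.resize(d["img"][135:210,195:295,::-1],(800,600),interpolation=cv2.INTER_CUBIC))
E
```

```text
8.2 [-2.06  1.9  -6.35] [ 0.6449 -0.0953  0.1976] [-3.126 -1.142 -0.097] [-0.416 -0.107  2.184  1.746  0.309 -0.321]
top 1818 mag [ 0.7679 -0.13  ] r 0.0443 R 0.2648 ang deg -13.93
scene 1725 mag [ 0.7721 -0.1302] r 0.0451 R 0.2688 ang deg -13.75
```

View pics/p5.png

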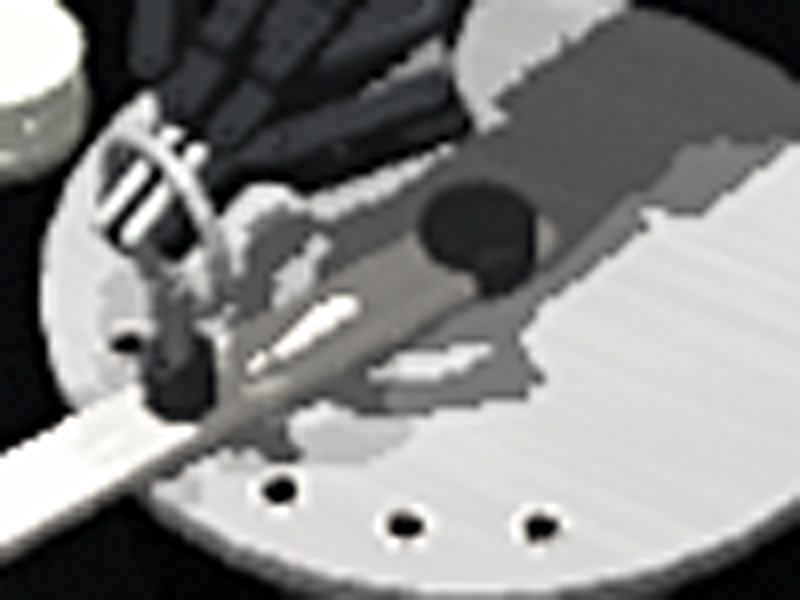

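The magnifier is now 20.0° clockwise of its start in both views. The crop shows one hole left of the arm, at (128,343), and three to the right, so this is the -20° hole. I'm lowering straight down.

send_rows(commands=[[[0, 0, 0], [0, 0, -0.002], 0.003], [[0, 0, 0], [0, 0, -0.004], 0.003], [[0, 0, 0], [0, 0, -0.006], 0.003], [[0, 0, 0], [0, 0, -0.008], 0.003], [[0, 0, 0], [0, 0, -0.011], 0.003], [[0, 0, 0], [0, 0, -0.014], 0.003], [[0, 0, 0], [0, 0, -0.017], 0.003], [[0, 0, 0], [0, 0, -0.02], 0.003], [[0, 0, 0], [0, 0, -0.023], 0.003], [[0, 0, 0], [0, 0, -0.024], 0.003], [[0, 0, 0], [0, 0, -0.024], 0.003]])

```text
clock: 9.45
tcp_pos: [0.6449, -0.0953, 0.1736]
orientation: [-3.126, -1.142, -0.098]
ft_force: [-0.1, -0.6, 0.1]
grip_width: 0.003
grasp_force: 0.0
```

```bash
python3 - <<'E'
from h import *
s=sensors.state();print(s["clock"],s["ft_force"].round(2),s["tcp_pos"].round(4),s["orientation"].round(3),s["joints"].round(3),s["grasp_force"])
swing()
print("tool z",Ro.from_euler("xyz",s["orientation"]).as_matrix()[:,2].round(3))
d=vision.get_image("scene")
cv2.imwrite("pics/p6.png",cv2.resize(d["img"][135:210,195:295,::-1],(800,600),interpolation=cv2.INTER_CUBIC))
E
```

```text
9.45 [-0.06 -0.59  0.11] [ 0.6449 -0.0953  0.1736] [-3.126 -1.142 -0.098] [-0.415 -0.063  2.206  1.941  0.326 -0.525] 0.0
top 1821 mag [ 0.768  -0.1299] r 0.0443 R 0.2648 ang deg -13.9
scene 1720 mag [ 0.7722 -0.1303] r 0.0451 R 0.2689 ang deg -13.77
tool z [ 0.907 -0.074 -0.416]
```

View pics/p6.png

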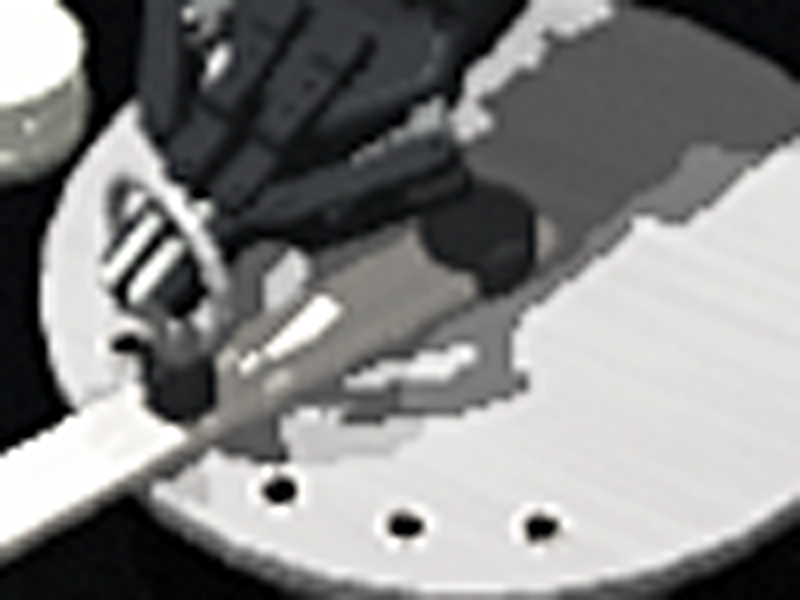

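The ring is seated low on the housing, with the stem no longer visible at (180,340), and the force is zero. I'm withdrawing along the tool axis.

send_rows(commands=[[[0, 0, 0], [-0.004, 0.0003, 0.0018], 0.003], [[0, 0, 0], [-0.009, 0.0007, 0.0041], 0.003], [[0, 0, 0], [-0.018, 0.0015, 0.0083], 0.003], [[0, 0, 0], [-0.027, 0.0022, 0.0124], 0.003], [[0, 0, 0], [-0.036, 0.003, 0.0165], 0.003], [[0, 0, 0], [-0.045, 0.0037, 0.0206], 0.003], [[0, 0, 0], [-0.058, 0.0047, 0.0266], 0.003], [[0, 0, 0], [-0.073, 0.006, 0.0335], 0.003], [[0, 0, 0], [-0.085, 0.007, 0.05], 0.003], [[0, 0, 0], [-0.1, 0.008, 0.08], 0.003], [[0, 0, 0], [-0.11, 0.009, 0.11], 0.003], [[0, 0, 0], [-0.11, 0.009, 0.11], 0.003]])

```text
clock: 10.8
tcp_pos: [0.5342, -0.0868, 0.2887]
orientation: [-3.134, -1.148, -0.092]
ft_force: [0.8, -0.3, -0.3]
grip_width: 0.0029
grasp_force: 0.0
```

```bash
python3 - <<'E'
from h import *
s=sensors.state();print(s["clock"],s["ft_force"].round(2),s["tcp_pos"].round(4),s["joints"].round(3))
swing()
import pickle
D=pickle.load(open("d.pkl","rb"))
for n in("scene","top"):
  for tag,d in(("start",D[n]),("now",vision.get_image(n))):
    Q=pts(d); q=(Q[...,2]>.15)&(Q[...,2]<.25)&(Q[...,0]>.6)&(Q[...,0]<.65)&(abs(Q[...,1]+.075)<.06)
    X=Q[q]; i=np.argsort(X[:,2])[-15:]; print(n,tag,len(X),X.mean(0).round(4),"top",X[i,2].mean().round(4),"yaw",np.linalg.svd(X[:,:2]-X[:,:2].mean(0))[2][0].round(3))
    if n=="top" and tag=="now": cv2.imwrite("pics/p7.png",cv2.resize(d["img"][:,:,::-1],(800,600)))
E
```

```text
10.8 [ 0.82 -0.25 -0.29] [ 0.5342 -0.0868  0.2887] [-0.565 -0.538  2.27   0.992  0.528  0.439]
top 1811 mag [ 0.7681 -0.1299] r 0.0442 R 0.2649 ang deg -13.89
scene 1721 mag [ 0.772  -0.1303] r 0.0452 R 0.2688 ang deg -13.77
scene start 185 [ 0.6325 -0.0544  0.1816] top 0.2111 yaw [-0.107  0.994]
scene now 163 [ 0.6297 -0.0956  0.1824] top 0.2112 yaw [0.241 0.97 ]
top start 160 [ 0.6288 -0.053   0.182 ] top 0.21 yaw [ 0.107 -0.994]
top now 166 [ 0.6257 -0.0949  0.1812] top 0.21 yaw [0.238 0.971]
```

View pics/p7.png

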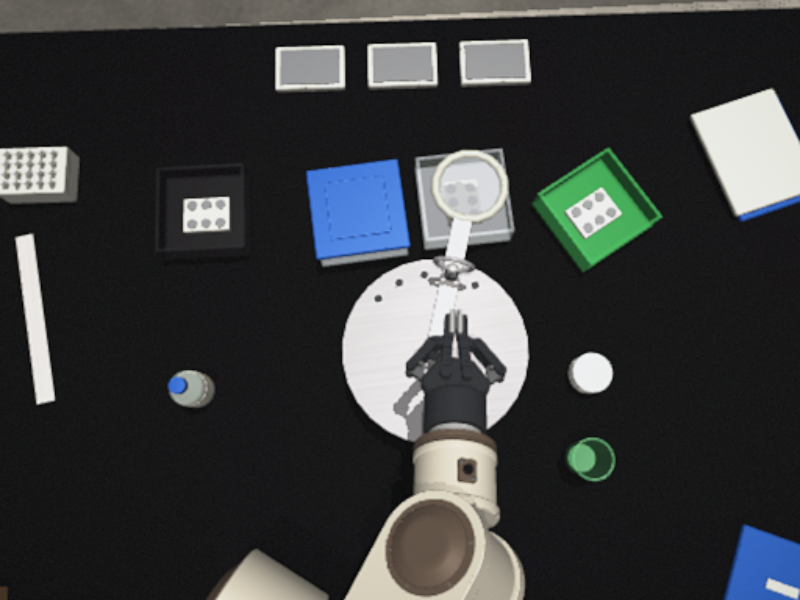

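The top view shows the magnifier over the open tray at (470,185), with trays and glassware where they started and the gripper clear. The ring is back at its start height (0.211 m) after turning 20°, so the pin is fully seated. I'm handing the job in.

```bash
python3 -c "
from bench import order
print(order.sign_off())"
```

```text
the job is handed in; nothing more can be done
None
```

The job is handed in: the pin is fully down in the -20° hole, with the magnifier over the open tray, nothing gripped and nothing else moved; on the way the arm briefly went about 2.3° past that hole with the pin up, because wrist joint 5 hit its limit, and I brought it back before letting the pin drop.

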